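# Roll the planer feed roller up into its cradle and bar it

## Task

Push the steel roller slowly up the ramp with your fingertips, staying on it all the way so that it never runs free or rolls back, until it drops into the seat at the top against the steel stop. Then push the red knob round to swing the keeper bar fully across behind the roller. Do not lift or carry the roller, and leave the green box, the tape measure and the wooden offcut beside the cradle where they are.

Things in the scene. Friction and masses are not known exactly. Their poses are not given: they have to be found in the camera images.
- cradle: Wooden cradle fixed on the bench, an open channel between two cheeks. Origin on the bench in the middle of the ramp's toe; x points uphill along the channel, y across, z up. The 8 degree ramp is flush with the bench at x = 0. Channel 115 mm wide; cheeks 12 mm thick, 50 mm high, from x = -20 to 275 mm, flaring outward by 20 degrees from there to x = -70 mm.
- roller_center (a point): Centre of the loose steel feed roller: a plain cylinder 60 mm in diameter and 110 mm long with a bronze bush in each end, 0.8 kg, slightly oily. It lies across the channel's mouth, axis 30 mm up. The y axis runs along the roller; x and z turn as it rolls. It runs back down the ramp if let go; two spread fingertips keep it square, pushed at one point it can slew and jam.
- seat (a point): Where the roller's centre lies when home. In the cradle's frame: x = 215, y = 0, z = 55 mm. The ramp's crest is at x = 200, z = 28 mm; behind it the level seat floor lies 3 mm lower, ended by the steel stop plate (face at x = 245 mm, top at z = 74 mm).
- keeper (a joint): Angle of the keeper, a flat steel bar turning about an upright pivot on the cheek at the cradle's -y side. 0: the bar points downhill (cradle -x) above that cheek; negative: it points outward from the channel; pi/2 = 1.571: fully closed, square across the channel, its end at the small steel rest on the other cheek. It turns stiffly (about 1 N at the knob) and stays where left.
- keeper_pivot (a point): Point on the keeper's pivot axis at the knob's height (x = 176, y = -65.5, z = 77 mm in the cradle's frame). The bar is 12 mm wide; its underside is 53 mm and its top 62 mm above the bench.
- keeper_knob (a point): Centre of the upright red knob on the keeper bar, 98 mm from the pivot axis: 18 mm in diameter, 29 mm tall from the bar, its top 91 mm above the bench. Seen from above it travels clockwise about the pivot to close.
- bit_box: Bystander: green box 51 x 76 x 50 mm; origin at the centre of its underside.
- tape_measure: Bystander: black and orange tape measure 71 x 87 x 36 mm; origin at the centre of its underside.
- offcut: Bystander: wooden offcut 45 x 120 x 30 mm; origin at the centre of its underside.

How it is judged:
On the way, in this order (a step that is already met when the one before it is completed fails the run):
1. the roller lies in the seat against the stop, the keeper still open (x of roller_center in the frame of seat above -0.004 m and z of roller_center in the frame of seat below 0.003 m and angle between the y axis of roller_center and the y axis of cradle, either way round below 0.06 rad and value of joint keeper below 0.8 rad), for 0.2 s.
2. the keeper bar is fully across behind the roller (value of joint keeper above 1.5 rad), for 0.2 s.
At the end, for the whole second after the job is handed in: The roller lies at rest in the seat, its centre within 4 mm of touching the stop and not more than 3 mm high, square to within 0.06 rad, and the keeper bar is closed (over 1.5 of 1.571 rad) (x of roller_center in the frame of seat above -0.004 m and z of roller_center in the frame of seat below 0.003 m and angle between the y axis of roller_center and the y axis of cradle, either way round below 0.06 rad and value of joint keeper above 1.5 rad and linear speed of roller below 0.02 m/s).
It fails at once if the roller runs free on the ramp (over 0.15 m/s with no finger on it) (x of roller_center in the frame of cradle between 0.01 and 0.185 m and linear speed of roller above 0.15 m/s and contact force between each of the fingers, the arm and roller below 0.02 N).
It fails at once if the roller is lifted off the bench, ramp or seat (by about 10 mm) (z of roller_center in the frame of cradle above 0.068 m or (x of roller_center in the frame of cradle below 0 m and z of roller_center in the frame of cradle above 0.039 m) or (x of roller_center in the frame of cradle below 0.04 m and z of roller_center in the frame of cradle above 0.0446 m) or (x of roller_center in the frame of cradle below 0.08 m and z of roller_center in the frame of cradle above 0.0502 m) or (x of roller_center in the frame of cradle below 0.12 m and z of roller_center in the frame of cradle above 0.0559 m) or (x of roller_center in the frame of cradle below 0.16 m and z of roller_center in the frame of cradle above 0.0615 m)).
It fails at once if a bystander is pushed away or lifted (over 15 mm) (distance of any of bit_box, tape_measure, offcut from where it was at the start of the episode above 0.015 m).
It also fails if it takes over 70 s, if anything falls off the work surface, if the arm or the gripper's body presses on something with over 40 N, if the wrist force passes 120 N, or if a joint passes its speed limit or range.

## Robot

A 6-joint arm with a two-finger parallel gripper is mounted at the origin on a cart in front of the work surface, level with it; the furniture and walls round the work are solid. World frame = base frame: x ahead of the robot, y to its left, z up, the work surface at z = 0. Lengths are in m, angles in rad, forces in N, time in s.
With the tool pointing down it reaches from about 0.35 to 0.875 m from the base axis. Payload 4.2 kg.
Tool frame: the origin (TCP) lies between the finger pads; the fingertips stand 17 mm ahead of it and the grasp point (between the pads) lies 2 mm behind it; x points along the fingers, z is the direction in which the jaws open and shut, and the axes are right-handed (so a half turn about x gives the same grasp; the last joint's range is limited). The gripper opens to 87 mm and grips with 3 to 60 N. Pads are 19 mm wide; open, the fingers measure 117 mm over their backs; the gripper's body (75 mm by 190 mm) begins 51 mm behind the grasp point.
Start: joints at [-1.035, 0.385, 0.008, 0, -1.194, -0.259], TCP at [0.171, -0.601, 0.24] pointing down, gripper open.
Joint ranges: [-3.14, 3.14], [-1.21, 2.06], [-1.07, 1.41], [-3.16, 2.05], [-2.99, -0.16], [-3.1, 3.1]. Speed limits (rad/s): [2.79, 2.79, 3.14, 3.14, 3.14, 3.14].

## Interface

Orientations are given as a rotation vector (axis times angle).
In Python, from station import state, optics, r gives the robot as it stands. The module is installed in compiled form; this text tells all that it offers.
- The arm moves only by the shell command python3 -m pendant 'ROWS' [FORCE]. ROWS is JSON, one flat list of numbers, 5 for each row, row after row: the shift along the tool's x, y, z in mm, then the turn about the tool's x in degrees, then the closure, from 0 (fully open) to 1 (shut). A call has 1 to 8 rows; each row shifts and turns the commanded pose from where the row before left it, along the tool's axes as they then stand; what a row does not reach is not made up. A row lasts 1/10 s, in which the tool goes at most 50 mm and 8.59 degrees, less where a joint would pass 70% of its speed; a pose out of reach is approached as far as the arm can. A call with a gripper value outside its range is refused whole. The fingers move at their own pace and stop on an object; FORCE is the grip in N (left out, the last holds). Time passes only in rows, so rows that do not move let the fingers close. It gives the time, the measured TCP pose, the force and the opening at its end, in the units of the state.
- state(): the state, without advancing time (a new reading comes with each control period).
- optics.get_image(name): name is "scene" or "side" or "wrist"; returns a dict with "color" (420x560x3 uint8, red, green, blue), "range_z" (420x560 float32, m along the optical axis (not along the pixel's ray), 0 where there is no reading), "fx", "fy", "cx", "cy" (pixels), "R" (3x3) and "t" (3): a world point X has camera coordinates R X + t. Camera axes: x right, y down, z forward; pixel columns grow to the right and rows downward; lengths in m; the calibration is good to about 2 mm. A picture is of the moment at which its call begins.
- r.close_job(): hands the job in, once; it reports no verdict.
The state is a dict: "clock": time; "joints": joint angles; "joint_velocities": joint speeds; "effort": joint torques, N m; "eef_pos": TCP position; "eef_rot": TCP orientation; "force": force on the tool from outside, world axes, zero at the start; "ft_torque": the same for the moment, N m; "width": opening from 0.0 (shut) to 1.0 (fully open).
Only numpy, scipy, OpenCV 4.12 (cv2) and the standard library are available. Lean on these libraries where they do the work, as an engineer would, in place of code of your own. Each camera call takes 0.05 s, during which the arm holds its last target. There are 200 camera calls.

## Working session

There is one attempt and no reset: what is moved stays moved. The work goes in short steps, Python scripts to look and compute and a shell command to move; the robot and the scene stay as the last step left them, time stands still between calls to the robot, and variables do not carry over. Pictures are saved under pics/ and viewed, about 8 in all and at most 12, crops included, and the job is handed in when it is done.

```bash
mkdir -p pics; ls; python3 - <<'E'
from station import state, optics, r
import cv2,numpy as np
s=state();print({k:np.round(v,3).tolist() for k,v in s.items()})
ims=[]
for n in("scene","side"):
    d=optics.get_image(n);np.savez(f'pics/{n}0.npz',**d);print(n,d['fx'],d['cx'],d['cy'],np.round(d['R'],3).tolist(),np.round(d['t'],3))
    cv2.imwrite(f'pics/{n}0.png',d['color'][:,:,::-1])
E
```

```text
pics
{'clock': 0.0, 'joints': [-1.035, 0.386, 0.007, -0.001, -1.194, -0.259], 'joint_velocities': [0.002, -0.001, 0.0, -0.001, 0.001, -0.0], 'effort': [-0.001, -39.067, 18.74, 4.22, 0.011, -0.0], 'eef_pos': [0.171, -0.601, 0.238], 'eef_rot': [-1.408, 1.064, 1.411], 'force': [0.585, -0.712, -0.441], 'ft_torque': [0.019, -0.009, 0.082], 'width': 0.998}
scene 479.8173330708955 276.9533219695204 199.2546023328559 [[-0.595, -0.804, -0.006], [-0.411, 0.311, -0.857], [0.691, -0.507, -0.515]] [0.363 0.266 1.005]
side 474.665389474838 280.2419505213552 203.9550578900467 [[-0.912, -0.409, -0.001], [-0.166, 0.372, -0.913], [0.374, -0.833, -0.408]] [0.528 0.135 1.174]
```

View pics/scene0.png

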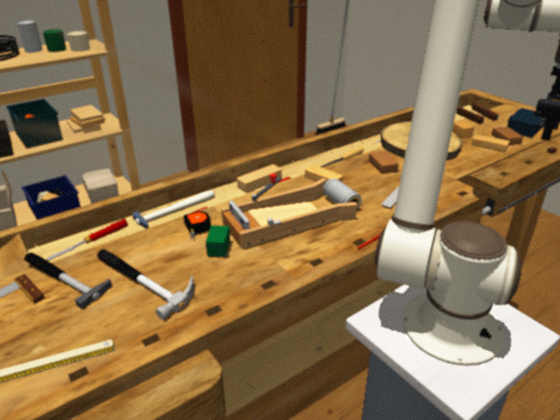

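View pics/side0.png

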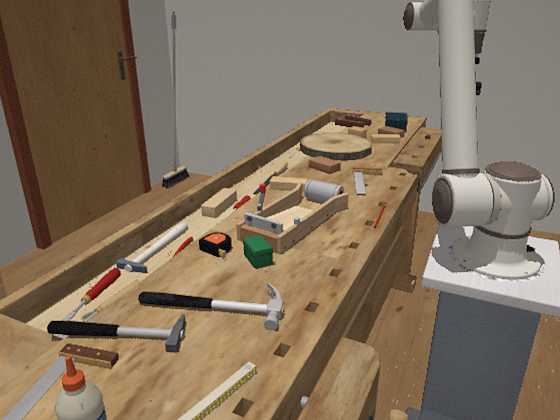

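The roller (scene px 340,190) is at the cradle's far mouth. The seat end is near (240,220), the green box at (218,240), and the keeper and knob near (272,180). Next I'll make a metric top view.

```bash
cat > h.py <<'E'
import numpy as np,cv2
def cloud(d):
    v,u=np.indices(d['range_z'].shape);z=d['range_z']
    P=np.stack([(u-d['cx'])/d['fx']*z,(v-d['cy'])/d['fy']*z,z],-1)
    return (P-d['t'])@d['R'], z>0   # R^T(P-t)
def topview(ds,x0,x1,y0,y1,s,zmax=.3):
    H,W=int((x1-x0)*s),int((y1-y0)*s);im=np.zeros((H,W,3),np.uint8);hz=np.full((H,W),-9.)
    for d in ds:
        X,m=cloud(d);C=d['color'][m];X=X[m]
        r=((x1-X[:,0])*s).astype(int);c=((y1-X[:,1])*s).astype(int)
        k=(r>=0)&(r<H)&(c>=0)&(c<W)&(X[:,2]<zmax)&(X[:,2]>-.02);r,c,X,C=r[k],c[k],X[k],C[k]
        o=np.argsort(X[:,2]);r,c,X,C=r[o],c[o],X[o],C[o]
        for dr in(0,1,):
            for dc in(0,1):
                rr=np.clip(r+dr,0,H-1);cc=np.clip(c+dc,0,W-1)
                b=X[:,2]>hz[rr,cc];im[rr[b],cc[b]]=C[b];hz[rr[b],cc[b]]=X[b,2]
    return im,hz
E
python3 - <<'E'
from h import *
a=dict(np.load('pics/scene0.npz'));b=dict(np.load('pics/side0.npz'))
X,m=cloud(a);Y,n=cloud(b)
for p in[(340,190),(240,220),(218,240),(275,178),(197,220)]:print(p,X[p[1],p[0]].round(3))
for p in[(322,188),(262,222),(258,250),(264,185)]:print(p,Y[p[1],p[0]].round(3))
c=X[220,240]
im,_=topview([a,b],.25,.8,-.65,.15,900)
for x in np.arange(.3,.8,.1):cv2.putText(im,f'{x:.1f}',(0,int((.8-x)*900)),0,.4,(0,255,0))
for y in np.arange(-.6,.15,.1):cv2.putText(im,f'{y:.1f}',(int((.15-y)*900),490),0,.4,(0,255,0))
cv2.imwrite('pics/top0.png',im[:,:,::-1])
E
```

```text
(340, 190) [ 0.493 -0.141  0.054]
(240, 220) [0.517 0.186 0.068]
(218, 240) [0.497 0.265 0.05 ]
(275, 178) [ 0.635 -0.012  0.075]
(197, 220) [0.634 0.251 0.032]
(322, 188) [ 0.5   -0.135  0.055]
(262, 222) [0.553 0.171 0.066]
(258, 250) [0.509 0.282 0.052]
(264, 185) [ 0.632 -0.004  0.091]
```

View pics/top0.png

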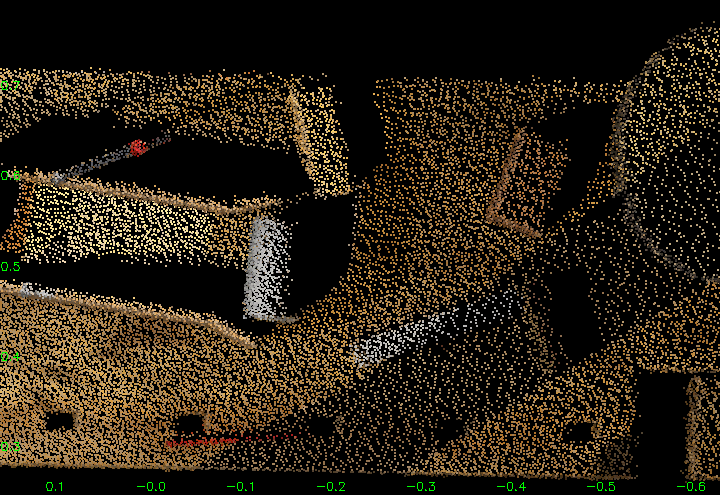

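```bash
cat > fit.py <<'E'
from h import *
from scipy.optimize import differential_evolution
def model(x,y):
    z=np.zeros_like(x);ay=abs(y)
    ch=ay<57.5
    z=np.where(ch&(x>0)&(x<200),x*np.tan(np.radians(8)),z);z=np.where(ch&(x>=200)&(x<245),25,z)
    z=np.where(ch&(x>=245)&(x<250),74,z)
    fl=np.where(x<-20,(-20-x)*np.tan(np.radians(20)),0)
    z=np.where((ay>57.5+fl)&(ay<69.5+fl)&(x>-70)&(x<275),50,z)
    return z
def tocr(P,p):
    c,s=np.cos(p[2]),np.sin(p[2]);d=(P[:,:2]-p[:2])*1000
    return d[:,0]*c+d[:,1]*s,-d[:,0]*s+d[:,1]*c
def fit(ds,b0=None):
    A=[]
    for d in ds:
        X,m=cloud(d);A.append(X[m])
    A=np.concatenate(A);A=A[(A[:,0]>.38)&(A[:,0]<.66)&(A[:,1]>-.2)&(A[:,1]<.24)&(A[:,2]>-.02)&(A[:,2]<.08)]
    def cost(p):
        x,y=tocr(A,p);k=~((x<60)&(x>-90)&(abs(y)<58)) # skip roller
        k&=~((y<-50)&(A[:,2]>.056)) # keeper
        e=np.minimum(abs(A[:,2]*1000-model(x,y)),8)
        return e[k].sum()/len(e)+8*(~k).sum()/len(e)*.3
    b=[(.45,.58),(-.2,-.02),(1.2,1.95)] if b0 is None else b0
    q=differential_evolution(cost,b,seed=1,popsize=25,maxiter=120,tol=1e-6)
    return q.x,q.fun,A
E
python3 - <<'E'
from fit import *
a=dict(np.load('pics/scene0.npz'));b=dict(np.load('pics/side0.npz'))
for ds in([a],[b],[a,b]):
    p,f,A=fit(ds);print(p.round(4),round(f,3))
x,y=tocr(A,p);z=A[:,2]*1000
# checks
k=(x>215)&(x<262)&(abs(y)<50)&(z>66);print('plate',np.percentile(x[k],[2,10,50,90,98]).round(1),np.percentile(z[k],[50,98]).round(1))
k=(abs(y)<80)&(abs(y)>40)&(z>44)&(z<53)&(x>0);print('cheek y',[np.percentile(y[k&(g)],[3,50,97]).round(1) for g in(y>0,y<0)],'xmax',np.percentile(x[k],[97,99,99.8]).round(1))
k=(abs(y)<50)&(z>54)&(x<60);print('roller top x',np.percentile(x[k],[5,50,95]).round(1),'z',z[k].max())
k=(abs(y)<56)&(z>40)&(x<60);print('roller y ext',np.percentile(y[k],[1,99]).round(1))
# keeper
for d in(a,b):
    X,m=cloud(d);C=d['color'].astype(int);r=m&(C[...,0]>120)&(C[...,1]<60)&(C[...,2]<60)&(X[...,2]>.055)&(X[...,2]<.1)&(X[...,0]>.5)&(X[...,1]<.1)&(X[...,1]>-.12)
    kx=X[r];u,v=tocr(kx,p);print('knob',kx.mean(0).round(4),np.median(u),np.median(v),u.min(),u.max(),v.min(),v.max(),len(kx))
for q in((176,-65.5),(215,0),(245,0),(-55,0),(0,0),(0,-57.5)):
    c,s=np.cos(p[2]),np.sin(p[2]);print(q,p[0]+(q[0]*c-q[1]*s)/1e3,p[1]+(q[0]*s+q[1]*c)/1e3)
E
```

```text
[ 0.5151 -0.0746  1.4202] 3.89
[ 0.51   -0.1109  1.4365] 5.185
[ 0.5153 -0.073   1.4228] 4.503
plate [239.2 242.7 248.1 252.7 255.5] [73.3 79.2]
cheek y [array([43.2, 67.7, 73.1]), array([-68.1, -57.7, -44.4])] xmax [270.3 304.8 307.9]
roller top x [-94.8 -76.4 -63.8] z 67.15158572583488
roller y ext [-55.9  55.6]
knob [ 0.6345 -0.0015  0.0828] 88.6986111957824 -106.49797135797233 77.49737935003496 94.57963550495498 -114.99383535163999 -100.18106562477023 28
knob [ 0.6378 -0.0017  0.086 ] 88.35407105599573 -111.4240839316978 78.92112394153565 97.39629479189122 -117.0435843104242 -103.26194866596168 25
(176, -65.5) 0.6059855137630472 0.0913688499560095
(215, 0) 0.5469519884922944 0.13960050858504072
(245, 0) 0.551375474771368 0.16927259595918492
(-55, 0) 0.5071406119806333 -0.12744827778225726
(0, 0) 0.5152503368256013 -0.07304945092965953
(0, -57.5) 0.5721218376260444 -0.08152779963121701
```

```bash
cat > go.py <<'E'
# prints row-units shift (tool mm) and turn from the current pose to a cradle-frame TCP target, jaws across channel, tool down
import sys,numpy as np
from scipy.spatial.transform import Rotation as R
from station import state
P=np.loadtxt('cradle.txt')
def plan(x,y,z,yaw=0):
    s=state();r=R.from_rotvec(s['eef_rot']).as_matrix();c,sn=np.cos(P[2]),np.sin(P[2])
    w=np.array([P[0]+(x*c-y*sn)/1e3,P[1]+(x*sn+y*c)/1e3,z/1e3])
    d=w-s['eef_pos'];cy=np.array([-sn,c,0])
    v=r.T@cy
    a=np.degrees(np.arctan2(-v[1],v[2])) # turn about tool x taking z to cy
    e=np.array(s['eef_pos'])-[P[0],P[1],0];
    print('clk',round(s['clock'],2),'tcp cradle mm',np.round([1e3*(e[0]*c+e[1]*sn),1e3*(-e[0]*sn+e[1]*c),1e3*e[2]],1),'toolx',r[:,0].round(3),'F',np.round(s['force'],1),'w',round(s['width'],2))
    print('  shift tool mm',(r.T@d*1e3).round(1),'turn',a.round(1),'or',((a+360)%360-180).round(1),'j6',np.round(s['joints'],2), 'tooly in cradle',np.round([r[:,1]@[c,sn,0],r[:,1]@cy],3))
if __name__=='__main__': plan(*map(float,sys.argv[1:4]))
E
echo 0.5153 -0.073 1.4228 > cradle.txt; python3 go.py 20 0 330
```

```text
clk 0.1 tcp cradle mm [-572.8  263.   238.6] toolx [-0.001  0.002 -1.   ] F [-0.6 -0.1 -0.3] w 1.0
  shift tool mm [ -90.6 -483.9  431.9] turn -65.7 or 114.3 j6 [-1.04  0.39  0.01 -0.   -1.19 -0.26] tooly in cradle [-0.412  0.911]
```

```bash
python3 -m pendant '[-11,0,0,-8.2,0,-11,0,0,-8.2,0,-11,0,0,-8.2,0,-11,0,0,-8.2,0,-11,0,0,-8.2,0,-11,0,0,-8.2,0,-11,0,0,-8.2,0,-11,0,0,-8.2,0]' && python3 -m pendant '[0,-42,-18,0,0,0,-42,-18,0,0,0,-42,-18,0,0,0,-42,-18,0,0,0,-42,-18,0,0,0,-42,-18,0,0,0,-42,-18,0,0,0,-42,-18,0,0]' && python3 -m pendant '[0,-42,-18,0,0,0,-42,-18,0,0,0,-42,-18,0,0,0,-42,-18,0,0,0,-42,-18,0,0,0,0,0,0,0,0,0,0,0,0]' && python3 go.py 20 0 330; python3 - <<'E'
from station import optics
import numpy as np,cv2
d=optics.get_image('wrist');np.savez('pics/wrist1.npz',**d);cv2.imwrite('pics/wrist1.png',d['color'][:,:,::-1])
E
```

```text
clock: 0.9
eef_pos: [0.1708, -0.6009, 0.3273]
eef_rot: [-2.146, 0.152, 2.147]
force: [0.1, -0.1, -0.5]
width: 1.003
clock: 1.7
eef_pos: [0.3635, -0.2885, 0.3273]
eef_rot: [-2.143, 0.16, 2.144]
force: [0.9, 0.0, 0.5]
width: 0.998
clock: 2.4
eef_pos: [0.4834, -0.0951, 0.3268]
eef_rot: [-2.143, 0.158, 2.147]
force: [-0.0, -0.5, -0.4]
width: 1.0
clk 2.4 tcp cradle mm [-26.6  28.3 326.8] toolx [-0.002 -0.    -1.   ] F [-0.  -0.5 -0.4] w 1.0
  shift tool mm [ -3.2 -46.5 -28.4] turn 0.1 or -179.9 j6 [ 0.14  0.1  -0.15 -0.   -1.32 -0.28] tooly in cradle [-1.    -0.001]
```

View pics/wrist1.png

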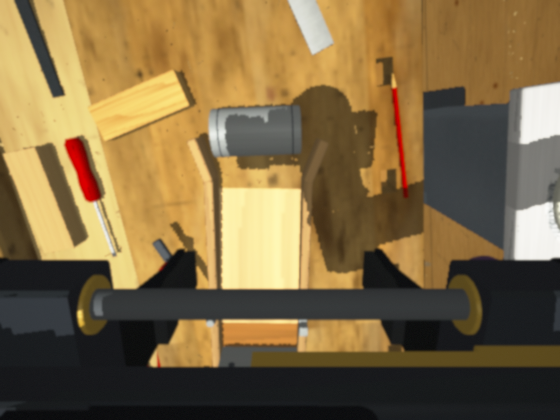

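The wrist image shows the roller at px (255,130), the ramp's toe at row 188 between columns 221 and 301, and the offcut at (140,105). Next I'll get the numbers.

```bash
python3 - <<'E'
from fit import *
d=dict(np.load('pics/wrist1.npz'))
def on(u,v,z):
    r=d['R'].T@np.array([(u-d['cx'])/d['fx'],(v-d['cy'])/d['fy'],1]);c=-d['R'].T@d['t'];return c+r*(z-c[2])/r[2]
L,Rr=on(221,188,0),on(301,188,0);print('toe',L,Rr,np.linalg.norm(L-Rr),'mid',(L+Rr)/2)
L2,R2=on(220.5,320,.0242),on(297.5,320,.0242);print(L2,R2)
p=np.loadtxt('cradle.txt')
for q in(L,Rr,L2,R2):print([v.round(1) for v in tocr(q[None],p)])
X,m=cloud(d);A=X[m&(X[...,2]>.01)&(X[...,2]<.07)];
x,y=tocr(A,p);k=(x>-130)&(x<-25)&(abs(y)<70)&(A[:,2]>.04);
B=np.c_[x,y,A[:,2]*1e3][k];print(len(B),B.min(0),B.max(0))
from scipy.optimize import least_squares
B=B[abs(B[:,1]-np.median(B[:,1]))<50]
f=lambda q:np.hypot((B[:,0]-q[0]-q[1]*B[:,1])/np.hypot(1,q[1]),B[:,2]-q[2])-30
q=least_squares(f,[-80,0,30],loss='soft_l1').x;print('roller x, slope, z',q)
k=(x>20)&(x<190)&(abs(y)<50);print('ramp',np.polyfit(x[k],A[k,2]*1e3,1))
q,fv,_=fit([d],[(.49,.54),(-.11,-.05),(1.35,1.5)]);print(q,fv)
E
```

```text
toe [ 0.56829015 -0.08543933  0.        ] [ 4.55661806e-01 -6.87049424e-02 -5.55111512e-17] 0.11386475511651131 mid [ 5.11975976e-01 -7.70721341e-02 -2.77555756e-17]
[0.6036492 0.1103491 0.0242   ] [0.48810808 0.12758264 0.0242    ]
[array([-4.5]), array([-54.2])]
[array([-4.5]), array([59.6])]
[array([194.4]), array([-60.3])]
[array([194.4]), array([56.5])]
4617 [-113.41215406  -69.98791238   40.03707648] [-25.02027672  69.93205079  62.968764  ]
roller x, slope, z [-8.36975658e+01 -4.21165733e-02  3.03687972e+01]
ramp [0.13410339 1.80974643]
[ 0.51339553 -0.07732934  1.40979542] 1.861790480162285
```

```bash
echo 0.513 -0.0772 1.409 > cradle.txt; python3 - <<'E'
from fit import *
from scipy.optimize import least_squares
p=np.loadtxt('cradle.txt');d=dict(np.load('pics/wrist1.npz'));X,m=cloud(d);x,y=tocr(X[m],p);z=X[m][:,2]*1e3
C=d['color'][m].astype(int);k=(x>-130)&(x<-40)&(z>42)&(C.max(1)-C.min(1)<25)&(abs(y)<75)
B=np.c_[x,y,z][k];print(len(B),np.percentile(B,[.5,50,99.5],0).round(1))
B=B[abs(B[:,1])<50]
f=lambda q:np.hypot((B[:,0]-q[0]-q[1]*B[:,1])/np.hypot(1,q[1]),B[:,2]-30)-q[2]
q=least_squares(f,[-80,0,30],loss='soft_l1').x;print('roller x,slope,rad',q)
E
python3 go.py -155 0 160
```

```text
54194 [[-103.1  -51.2   46.4]
 [ -47.7   13.1  413.6]
 [ -40.5   74.7  426.2]]
roller x,slope,rad [ 1.94652138e+03 -7.89230601e-03  2.03124475e+03]
clk 2.45 tcp cradle mm [-23.3  26.6 327.1] toolx [-0.001 -0.    -1.   ] F [ 0.5 -0.4 -0.2] w 1.0
  shift tool mm [167.1 132.  -25.1] turn 0.8 or -179.2 j6 [ 0.13  0.1  -0.15 -0.   -1.32 -0.28] tooly in cradle [-1.    -0.013]
```

```bash
python3 - <<'E'
from fit import *
from scipy.optimize import least_squares
p=np.loadtxt('cradle.txt');d=dict(np.load('pics/wrist1.npz'));X,m=cloud(d);x,y=tocr(X[m],p);z=X[m][:,2]*1e3
C=d['color'][m].astype(int);k=(x>-130)&(x<-40)&(z>42)&(z<70)&(C.max(1)-C.min(1)<25)&(abs(y)<75)
B=np.c_[x,y,z][k];print(len(B),np.percentile(B,[.5,50,99.5],0).round(1))
B=B[abs(B[:,1])<50]
f=lambda q:np.hypot((B[:,0]-q[0]-q[1]*B[:,1])/np.hypot(1,q[1]),B[:,2]-q[2])-30
q=least_squares(f,[-80,0,30],loss='soft_l1').x;print('roller x,slope,z',q, 'rms',np.std(f(q)))
E
```

```text
4122 [[-108.1  -56.9   42.3]
 [ -80.7   -2.8   57.2]
 [ -50.9   51.5   62. ]]
roller x,slope,z [-7.93221401e+01 -5.58712351e-02  3.03722769e+01] rms 0.7059967367724775
```

```bash
python3 -m pendant '[42,33,-6,0.8,0.25,42,33,-6,0,0.25,42,33,-7,0,0.25,41,33,-7,0,0.25,40,0,0,0,0.25,40,0,0,0,0.25,0,0,0,0,0.25,0,0,0,0,0.25]' 10 && python3 go.py -125 0 37
```

```text
clock: 3.25
eef_pos: [0.4875, -0.2225, 0.0925]
eef_rot: [-2.136, 0.176, 2.137]
force: [-0.1, -0.1, 1.3]
width: 0.752
clk 3.25 tcp cradle mm [-147.5    1.8   92.5] toolx [-0.    -0.001 -1.   ] F [-0.1 -0.1  1.3] w 0.75
  shift tool mm [ 55.4 -22.6  -1.8] turn -0.1 or 179.9 j6 [-0.12  0.39 -0.4   0.   -0.78 -0.04] tooly in cradle [-1.     0.002]
```

```bash
python3 -m pendant '[28,0,-1,0,0.25,27.5,0,-1,0,0.25,0,0,0,0,0.25,0,-5,0,0,0.25,0,-5,0,0,0.25,0,-5,0,0,0.25,0,-4,0,0,0.25,0,0,0,0,0.25]' && python3 go.py -125 0 37;  python3 - <<'E'
from station import optics
import numpy as np,cv2
d=optics.get_image('side');np.savez('pics/s2.npz',**d);im=d['color'][130:270,200:400,::-1];cv2.imwrite('pics/s2.png',cv2.resize(im,(800,560),interpolation=3))
E
```

```text
clock: 4.05
eef_pos: [0.4933, -0.2023, 0.0371]
eef_rot: [-2.138, 0.173, 2.136]
force: [0.5, 0.1, 0.3]
width: 0.753
clk 4.05 tcp cradle mm [-126.7   -0.7   37.1] toolx [ 0.001 -0.    -1.   ] F [0.5 0.1 0.3] w 0.75
  shift tool mm [ 0.1 -1.7  0.7] turn -0.0 or 180.0 j6 [-0.08  0.47 -0.46  0.   -0.64 -0.08] tooly in cradle [-1.  0.]
```

View pics/s2.png

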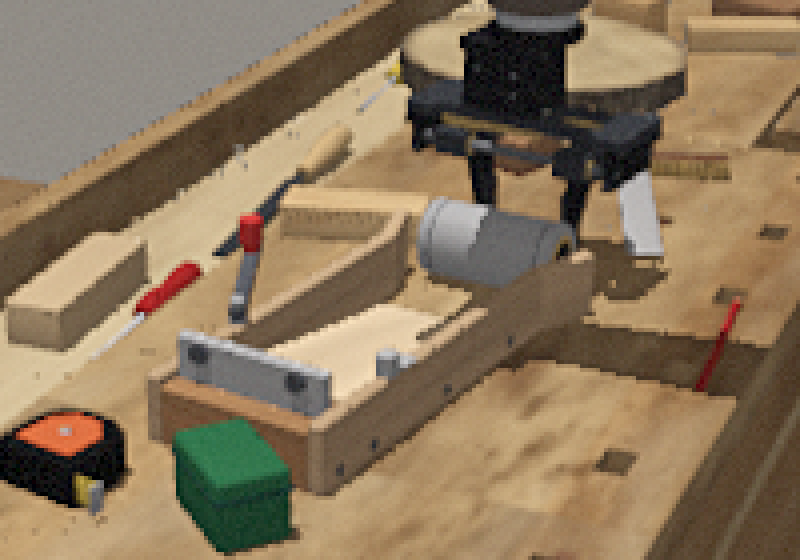

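The fingers are behind the roller and clear of everything, so I'll push now.

```bash
python3 -m pendant '[0,-4,0,0,0.25,0,-4,0,0,0.25,0,-4,0,0,0.25,0,-4,0,0,0.25,0,-4,0,0,0.25,0,-4,0,0,0.25,0,-4,0,0,0.25,0,-4,0,0,0.25]' && python3 -m pendant '[0,-4,0,0,0.25,0,-4,0,0,0.25,0,-4,0,0,0.25,0,-4,0,0,0.25,0,-4,0,0,0.25,0,-4,0,0,0.25,0,-4,0,0,0.25,0,-4,0,0,0.25]' && python3 go.py -40 0 37;  python3 - <<'E'
from station import optics
import numpy as np,cv2
d=optics.get_image('side');im=d['color'][130:270,200:400,::-1];cv2.imwrite('pics/s3.png',cv2.resize(im,(800,560),interpolation=3))
E
```

```text
clock: 4.9
eef_pos: [0.498, -0.171, 0.0363]
eef_rot: [-2.136, 0.174, 2.137]
force: [0.1, -0.4, 0.1]
width: 0.75
clock: 5.7
eef_pos: [0.5032, -0.1395, 0.0363]
eef_rot: [-2.136, 0.175, 2.136]
force: [-0.3, 0.0, 0.8]
width: 0.753
clk 5.7 tcp cradle mm [-63.   -0.3  36.3] toolx [-0.  0. -1.] F [-0.3  0.   0.8] w 0.75
  shift tool mm [ -0.7 -23.    0.4] turn -0.1 or 179.9 j6 [ 0.04  0.46 -0.49 -0.   -0.63 -0.2 ] tooly in cradle [-1.     0.001]
```

View pics/s3.png

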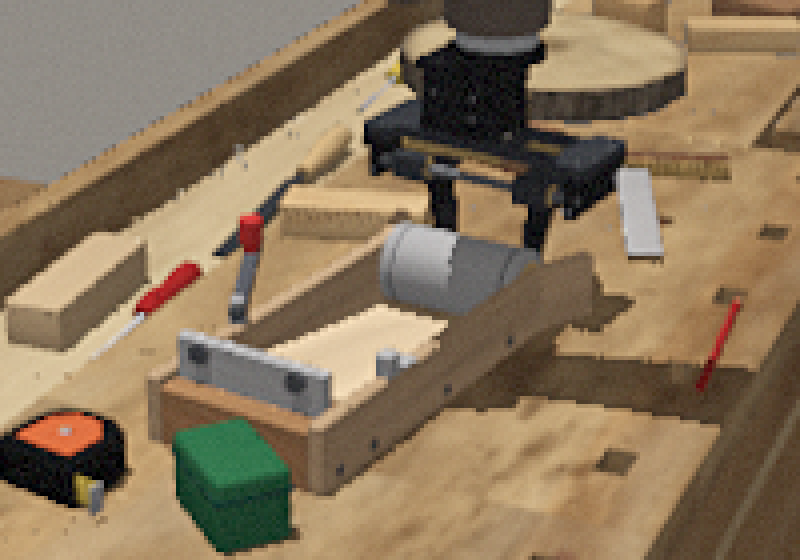

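The roller has entered the channel, looks roughly square, and the fingers are on it. I'll keep pushing.

```bash
cat > rol.py <<'E'
from fit import *
from station import optics
from scipy.optimize import least_squares
p=np.loadtxt('cradle.txt');
for n in('side','scene'):
    d=optics.get_image(n);X,m=cloud(d);x,y=tocr(X[m],p);z=X[m][:,2]*1e3
    C=d['color'][m].astype(int);k=(x>-60)&(x<243)&(z>max(35,0))&(z<95)&(z>x*.14+32)&(C.max(1)-C.min(1)<28)&(C.max(1)>75)&(abs(y)<52)&(x<236)
    B=np.c_[x,y,z][k]
    f=lambda q:np.hypot((B[:,0]-q[0]-q[1]*B[:,1])/np.hypot(1,q[1]),B[:,2]-q[2])-30
    q=least_squares(f,[np.median(B[:,0]),0,45],loss='soft_l1').x;print(n,len(B),'roller x,slope,z',q.round(3),'rms',np.std(f(q)).round(2),'y',np.percentile(B[:,1],[1,99]).round(0))
E
python3 -m pendant '[0,-4,0,0,0.25,0,-4,0,0,0.25,0,-4,0,0,0.25,0,-4,0,0,0.25,0,-4,0,0,0.25,0,-4,0,0,0.25,-0.45,-4,0,0,0.25,-0.45,-4,0,0,0.25]' && python3 -m pendant '[-0.45,-4,0,0,0.25,-0.45,-4,0,0,0.25,-0.45,-4,0,0,0.25,-0.45,-4,0,0,0.25,-0.45,-4,0,0,0.25,-0.45,-4,0,0,0.25,-0.45,-4,0,0,0.25,-0.45,-4,0,0,0.25]' && python3 go.py 0 0 40; python3 rol.py
```

```text
clock: 6.55
eef_pos: [0.5083, -0.1082, 0.0374]
eef_rot: [-2.136, 0.175, 2.137]
force: [-1.4, -4.0, 2.1]
width: 0.748
clock: 7.35
eef_pos: [0.5135, -0.0763, 0.0408]
eef_rot: [-2.136, 0.175, 2.137]
force: [-1.5, -3.7, 2.6]
width: 0.751
clk 7.35 tcp cradle mm [ 0.9 -0.3 40.8] toolx [-0.  0. -1.] F [-1.5 -3.7  2.6] w 0.75
  shift tool mm [0.8 0.9 0.3] turn -0.1 or 179.9 j6 [ 0.17  0.45 -0.49 -0.   -0.63 -0.33] tooly in cradle [-1.     0.001]
side 448 roller x,slope,z [ 3.9467e+01 -5.0000e-03  4.0317e+01] rms 2.22 y [-49.  51.]
scene 403 roller x,slope,z [44.156 -0.    35.103] rms 1.73 y [-47.  51.]
```

```bash
for i in 1; do python3 -m pendant '[-0.45,-4,0,0,0.25,-0.45,-4,0,0,0.25,-0.45,-4,0,0,0.25,-0.45,-4,0,0,0.25,-0.45,-4,0,0,0.25,-0.45,-4,0,0,0.25,-0.45,-4,0,0,0.25,-0.45,-4,0,0,0.25]'; done; python3 -m pendant '[-0.45,-4,0,0,0.25,-0.45,-4,0,0,0.25,-0.45,-4,0,0,0.25,-0.45,-4,0,0,0.25,-0.45,-4,0,0,0.25,-0.45,-4,0,0,0.25,-0.45,-4,0,0,0.25,-0.45,-4,0,0,0.25]';  python3 -m pendant '[-0.45,-4,0,0,0.25,-0.45,-4,0,0,0.25,-0.45,-4,0,0,0.25,-0.45,-4,0,0,0.25,-0.45,-4,0,0,0.25,-0.45,-4,0,0,0.25,-0.45,-4,0,0,0.25,-0.45,-4,0,0,0.25]'; python3 go.py 175 0 60; python3 rol.py
```

```text
clock: 8.25
eef_pos: [0.5187, -0.0447, 0.0445]
eef_rot: [-2.136, 0.175, 2.137]
force: [-1.5, -3.2, 2.1]
width: 0.749
clock: 9.05
eef_pos: [0.5239, -0.0132, 0.0481]
eef_rot: [-2.136, 0.175, 2.136]
force: [-0.7, -4.5, 1.8]
width: 0.751
clock: 9.85
eef_pos: [0.5291, 0.0184, 0.0516]
eef_rot: [-2.136, 0.175, 2.137]
force: [-1.4, -3.5, 1.2]
width: 0.751
clk 9.85 tcp cradle mm [96.9 -0.5 51.6] toolx [-0. -0. -1.] F [-1.4 -3.5  1.2] w 0.75
  shift tool mm [ -8.4 -78.1   0.6] turn -0.1 or 179.9 j6 [ 0.34  0.44 -0.46 -0.   -0.67 -0.5 ] tooly in cradle [-1.     0.001]
side 504 roller x,slope,z [ 1.35396e+02 -5.00000e-03  5.37180e+01] rms 1.97 y [-49.  50.]
scene 429 roller x,slope,z [1.39833e+02 1.40000e-02 4.84260e+01] rms 1.54 y [-50.  51.]
```

```bash
python3 -m pendant '[-0.45,-4,0,0,0.25,-0.45,-4,0,0,0.25,-0.45,-4,0,0,0.25,-0.45,-4,0,0,0.25,-0.45,-4,0,0,0.25,-0.45,-4,0,0,0.25,-0.45,-4,0,0,0.25,-0.45,-4,0,0,0.25]'; python3 -m pendant '[-0.4,-3,0,0,0.25,-0.4,-3,0,0,0.25,-0.4,-3,0,0,0.25,-0.4,-3,0,0,0.25,-0.4,-3,0,0,0.25,-0.4,-3,0,0,0.25,-0.4,-3,0,0,0.25,-0.4,-3,0,0,0.25]';  python3 -m pendant '[0,-2,0,0,0.25,0,-2,0,0,0.25,0,-2,0,0,0.25,0,-2,0,0,0.25,0,-2,0,0,0.25,0,-2,0,0,0.25,0,-2,0,0,0.25,0,-2,0,0,0.25]'; python3 go.py 175 0 60; python3 rol.py
```

```text
clock: 10.75
eef_pos: [0.5343, 0.05, 0.0552]
eef_rot: [-2.136, 0.175, 2.137]
force: [-0.3, -3.5, 2.3]
width: 0.75
clock: 11.55
eef_pos: [0.5382, 0.0736, 0.0585]
eef_rot: [-2.136, 0.175, 2.136]
force: [-0.4, -3.5, 1.9]
width: 0.756
clock: 12.35
eef_pos: [0.5408, 0.0893, 0.0584]
eef_rot: [-2.136, 0.174, 2.136]
force: [-0.1, -0.0, -0.2]
width: 0.75
clk 12.35 tcp cradle mm [168.8  -0.7  58.4] toolx [ 0.  0. -1.] F [-0.1 -0.  -0.2] w 0.75
  shift tool mm [-1.6 -6.2  0.7] turn -0.1 or 179.9 j6 [ 0.46  0.46 -0.4  -0.   -0.71 -0.62] tooly in cradle [-1.     0.001]
side 328 roller x,slope,z [ 2.11589e+02 -9.00000e-03  5.90460e+01] rms 1.66 y [-50.  49.]
scene 306 roller x,slope,z [ 2.15483e+02 -6.00000e-03  5.38910e+01] rms 1.48 y [-47.  51.]
```

The roller has dropped over the crest. I'll press gently until it meets the stop.

```bash
python3 -m pendant '[0,-1.5,0,0,0.25,0,-1.5,0,0,0.25,0,-1.5,0,0,0.25,0,-1.5,0,0,0.25]'; python3 -m pendant '[0,-1,0,0,0.25,0,-1,0,0,0.25,0,0,0,0,0.25]'; python3 go.py 175 0 60; python3 rol.py
```

```text
clock: 12.85
eef_pos: [0.5415, 0.0943, 0.0585]
eef_rot: [-2.137, 0.176, 2.139]
force: [2.0, -8.6, -0.9]
width: 0.75
clock: 13.15
eef_pos: [0.5415, 0.0944, 0.0584]
eef_rot: [-2.136, 0.179, 2.141]
force: [2.5, -9.9, 0.9]
width: 0.747
clk 13.15 tcp cradle mm [174.   -0.5  58.4] toolx [-0.003 -0.004 -1.   ] F [ 2.5 -9.9  0.9] w 0.75
  shift tool mm [-1.6 -1.   0.5] turn -0.1 or 179.9 j6 [ 0.47  0.46 -0.4   0.   -0.72 -0.63] tooly in cradle [-1.     0.001]
side 330 roller x,slope,z [2.11229e+02 3.00000e-03 5.91400e+01] rms 1.51 y [-50.  50.]
scene 308 roller x,slope,z [2.1551e+02 3.0000e-03 5.3790e+01] rms 1.4 y [-47.  51.]
```

The roller is home against the stop (rigid reaction of about 10 N) and square. I'll retreat, close the fingers, and turn toward the outside of the knob.

```bash
python3 -m pendant '[0,0,0,0,0.25,0,0,0,0,0.25,0,10,0,0,0.25,0,15,0,0,0.25,0,15,0,0,0.25,-40,0,0,0,0.25,-40,0,0,0,0.5,-40,0,0,0,1]';python3 -m pendant '[-5,0,0,-8.3,1,0,0,0,-8.3,1,0,0,0,-8.3,1,0,0,0,-8.3,1,0,0,0,-8.3,1,0,0,0,-8.3,1,0,0,0,-8.3,1,0,0,0,-8.3,1]'; python3 -m pendant '[0,0,0,-8.3,1,0,0,0,-8.3,1,0,0,0,-8.3,1,0,0,0,-8.3,1,0,0,0,-8.3,1,0,0,0,-8.3,1,0,0,0,0,1]'; python3 go.py 100.6 -134.5 160; python3 - <<'E'
from station import optics
from fit import *
p=np.loadtxt('cradle.txt')
import sys;sys.argv=['x'];exec(open('rol.py').read())
for n in('scene','side','wrist'):
    d=optics.get_image(n);cv2.imwrite(f'pics/{n}4.png',d['color'][:,:,::-1])
    X,m=cloud(d);C=d['color'].astype(int);u,v=tocr(X.reshape(-1,3),p);u=u.reshape(m.shape);v=v.reshape(m.shape)
    r=m&(C[...,0]>100)&(C[...,1]<60)&(C[...,2]<60)&(X[...,2]>.055)&(X[...,2]<.1)&(u>40)&(u<140)&(v<-70)&(v>-150)
    if r.sum()>3:print(n,'knob',r.sum(),np.percentile(u[r],[2,50,98]).round(1),np.percentile(v[r],[2,50,98]).round(1),X[r][:,2].max().round(3))
E
```

```text
clock: 14.05
eef_pos: [0.535, 0.0564, 0.1796]
eef_rot: [-2.135, 0.176, 2.137]
force: [0.5, -0.5, -0.9]
width: 0.643
clock: 14.85
eef_pos: [0.5352, 0.0567, 0.1833]
eef_rot: [1.615, 0.884, -1.615]
force: [-0.7, 0.0, -0.3]
width: 0.017
clock: 15.55
eef_pos: [0.5352, 0.0568, 0.1833]
eef_rot: [0.991, 1.334, -0.99]
force: [-0.9, -0.1, -0.1]
width: 0.002
clk 15.55 tcp cradle mm [135.8  -0.3 183.3] toolx [-0.  0. -1.] F [-0.9 -0.1 -0.1] w 0.0
  shift tool mm [ 23.3 105.   90.6] turn 116.1 or -63.9 j6 [ 0.41  0.29 -0.29 -0.   -1.    1.46] tooly in cradle [ 0.44  -0.898]
side 328 roller x,slope,z [2.32917e+02 2.80000e-02 1.12574e+02] rms 3.41 y [-50.  51.]
scene 304 roller x,slope,z [ 2.20803e+02 -5.00000e-03  1.10213e+02] rms 4.55 y [-46.  52.]
scene knob 43 [ 74.6  93.5 100.6] [-123.7 -107.4 -102. ] 0.089
side knob 40 [ 85.9  93.3 100.7] [-119.1 -109.7 -105.2] 0.095
wrist knob 625 [84.9 93.5 99.9] [-121.6 -113.9 -106.4] 0.093
```

View pics/scene4.png

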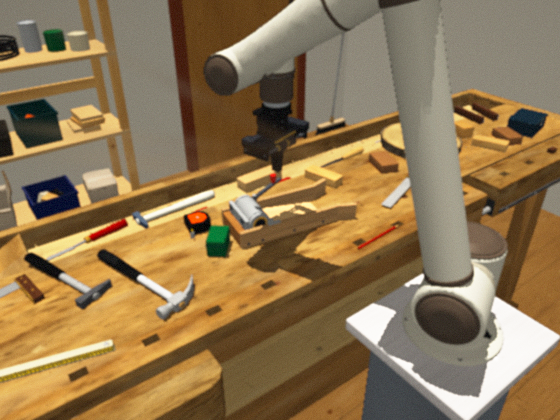

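The picture shows the roller in the seat at px (247,210). The roller fit from this call is spoiled by the gripper in view. The knob is at (92,-114) in the cradle frame, so the keeper is at about -0.53 rad. I'll go outside the knob and down.

```bash
python3 -m pendant '[0,28,22,0,1,0,28,22,0,1,0,28,22,0,1,0,28,22,0,1,0,0,0,-4,1,32,0,0,0,1,32,0,0,0,1,0,0,0,0,1]'; python3 go.py 105.6 -139.4 87
```

```text
clock: 16.6
eef_pos: [0.6648, 0.0052, 0.114]
eef_rot: [0.934, 1.368, -0.946]
force: [-1.0, -0.6, -0.6]
width: 0.005
clk 16.6 tcp cradle mm [ 105.8 -136.6  114. ] toolx [-0.011 -0.001 -1.   ] F [-1.  -0.6 -0.6] w 0.0
  shift tool mm [26.9  2.6  1.7] turn 120.0 or -60.0 j6 [ 0.25  0.56 -0.04 -0.   -0.99  1.68] tooly in cradle [ 0.5   -0.866]
```

```bash
python3 -m pendant '[27,2.5,1.7,0,1,0,0,0,0,1]'; python3 -m pendant '[0,-3,0,0,1,0,-3,0,0,1,0,-3,0,0,1,0,0,0,0,1]';python3 go.py 100.6 -130.7 87;  python3 - <<'E'
from station import optics
import cv2
d=optics.get_image('side');im=d['color'][110:250,190:390,::-1];cv2.imwrite('pics/s5.png',cv2.resize(im,(800,560),interpolation=3))
E
```

```text
clock: 16.8
eef_pos: [0.6698, 0.0049, 0.0904]
eef_rot: [0.935, 1.363, -0.941]
force: [-1.3, 0.3, -1.4]
width: 0.006
clock: 17.2
eef_pos: [0.6628, 0.0018, 0.0938]
eef_rot: [0.938, 1.359, -0.936]
force: [-0.6, -0.7, -0.2]
width: 0.009
clk 17.2 tcp cradle mm [ 102.1 -135.1   93.8] toolx [ 0.002  0.    -1.   ] F [-0.6 -0.7 -0.2] w 0.01
  shift tool mm [ 6.8 -4.6 -0.9] turn 120.1 or -59.9 j6 [ 0.25  0.57 -0.07  0.   -0.93  1.69] tooly in cradle [ 0.502 -0.865]
```

View pics/s5.png

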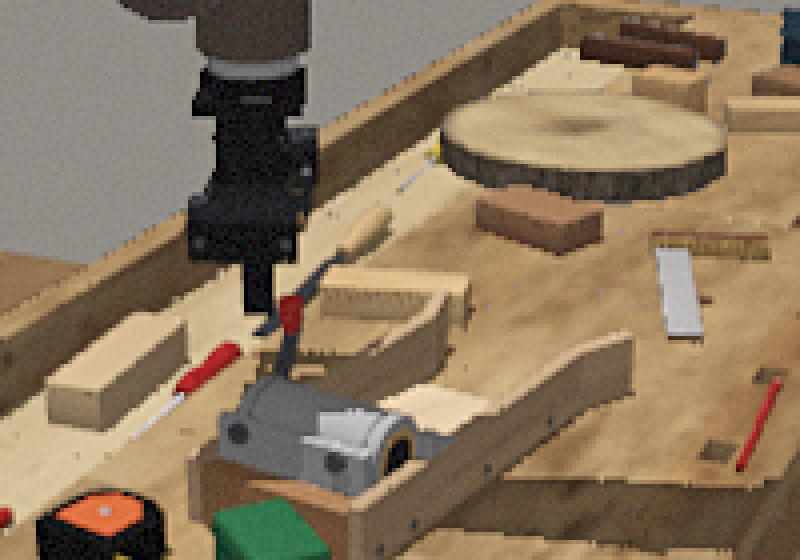

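The finger is just outside the red knob (px 290,315) and the roller is seated. I'll go a little lower, then sweep.

```bash
python3 -m pendant '[6.5,-2,-1,0,1,0,-3,0,0,1,0,0,0,0,1]'; python3 go.py 100.6 -130.7 87; python3 -m pendant '[0,-10.3,1.4,6,1,0,-10.3,1.4,6,1,0,-10.3,1.4,6,1,0,-10.3,1.4,6,1,0,-10.3,1.4,6,1,0,-10.3,1.4,6,1,0,0,0,0,1]'; cat > arc.py <<'E'
import numpy as np
from station import state
from scipy.spatial.transform import Rotation as R
P=np.loadtxt('cradle.txt');s=state();c,sn=np.cos(P[2]),np.sin(P[2])
w=np.array([P[0]+(176*c+65.5*sn)/1e3,P[1]+(176*sn-65.5*c)/1e3,s['eef_pos'][2]])
r=R.from_rotvec(s['eef_rot']).as_matrix();y=r[:,1];a=np.arctan2(-y@[c,sn,0],-y@[-sn,c,0])
q=r.T@(w-s['eef_pos'])*1e3
print('clk',s['clock'],'pivot in tool',q.round(1),'(ideal -18.5,-98) push dir angle a=',a.round(3),'z',s['eef_pos'][2],'F',np.round(s['force'],1))
E
python3 arc.py
```

```text
clock: 17.55
eef_pos: [0.6572, 0.0009, 0.0855]
eef_rot: [0.936, 1.361, -0.938]
force: [0.1, -0.4, 0.1]
width: 0.003
clk 17.55 tcp cradle mm [ 100.3 -129.7   85.5] toolx [-0.001 -0.    -1.   ] F [ 0.1 -0.4  0.1] w 0.0
  shift tool mm [-1.5  1.   0.2] turn 120.1 or -59.9 j6 [ 0.25  0.57 -0.09 -0.   -0.91  1.69] tooly in cradle [ 0.502 -0.865]
clock: 18.25
eef_pos: [0.5972, -0.0135, 0.0861]
eef_rot: [1.401, 1.073, -1.402]
force: [0.6, 0.6, -0.1]
width: 0.008
clk 18.25 pivot in tool [ -0.  -17.4 -98.3] (ideal -18.5,-98) push dir angle a= 0.102 z 0.08606250389819378 F [ 0.6  0.6 -0.1]
```

```bash
python3 -m pendant '[0,-10.3,1.4,6,1,0,-10.3,1.4,6,1,0,-10.3,1.4,6,1,0,-10.3,1.4,6,1,0,-10.3,1.4,6,1,0,-10.3,1.4,6,1,0,-10.3,1.4,6,1,0,0,0,0,1]';python3 arc.py;python3 - <<'E'
from station import optics
import cv2
d=optics.get_image('side');im=d['color'][110:250,190:390,::-1];cv2.imwrite('pics/s6.png',cv2.resize(im,(800,560),interpolation=3))
E
```

```text
clock: 19.05
eef_pos: [0.5337, 0.0176, 0.0861]
eef_rot: [1.894, 0.562, -1.894]
force: [0.3, 1.0, 0.0]
width: 0.003
clk 19.05 pivot in tool [ -0.  -17.8 -97.9] (ideal -18.5,-98) push dir angle a= 0.832 z 0.08606405743987551 F [0.3 1.  0. ]
```

View pics/s6.png

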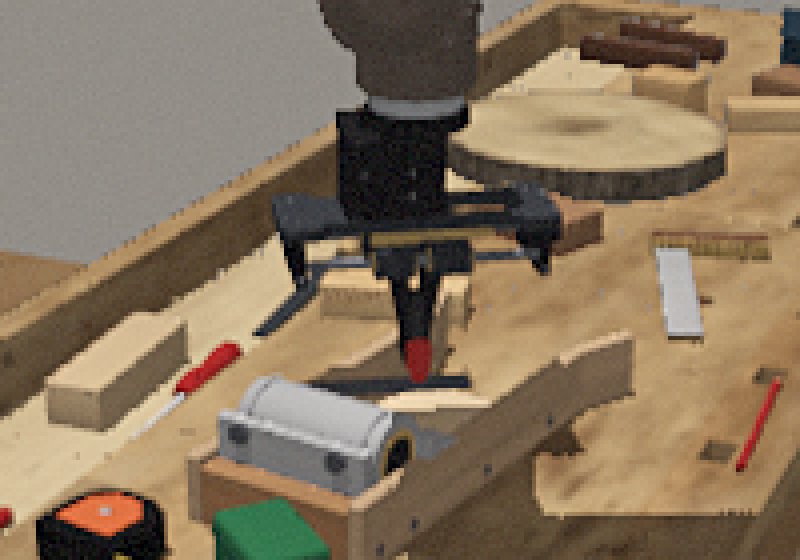

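The knob (px 420,360) is travelling ahead of the finger. About 42° remains.

```bash
python3 -m pendant '[0,-10.3,1.4,6,1,0,-10.3,1.4,6,1,0,-10.3,1.4,6,1,0,-10.3,1.4,6,1,0,-10.3,1.4,6,1,0,-7,1,4,1,0,0,0,0,1]';python3 arc.py; python3 -m pendant '[0,-7,1,4,1,0,-3.5,0.4,2,1,0,-2,0,0,1,0,0,0,0,1]'; python3 arc.py
```

```text
clock: 19.8
eef_pos: [0.5086, 0.0697, 0.086]
eef_rot: [-2.214, 0.018, 2.213]
force: [0.6, -0.4, 0.4]
width: 0.006
clk 19.8 pivot in tool [  0.1 -17.8 -97.1] (ideal -18.5,-98) push dir angle a= 1.425 z 0.08598320402954253 F [ 0.6 -0.4  0.4]
clock: 20.2
eef_pos: [0.5076, 0.0816, 0.0859]
eef_rot: [-2.159, 0.132, 2.158]
force: [0.3, 1.0, 0.3]
width: 0.004
clk 20.2 pivot in tool [  0.  -16.3 -97.2] (ideal -18.5,-98) push dir angle a= 1.531 z 0.08586016557132384 F [0.3 1.  0.3]
```

```bash
python3 -m pendant '[0,-2,0,1.5,1,0,-2,0,0,1,0,0,0,0,1]'; python3 arc.py; python3 -m pendant '[0,-1.5,0,0.5,1,0,0,0,0,1]'; python3 -m pendant '[0,-1.5,0,0,1,0,0,0,0,1]'; python3 arc.py
```

```text
clock: 20.5
eef_pos: [0.5074, 0.0834, 0.0859]
eef_rot: [-2.143, 0.166, 2.147]
force: [1.8, -10.0, 1.1]
width: 0.006
clk 20.5 pivot in tool [ -0.2 -17.3 -97.1] (ideal -18.5,-98) push dir angle a= 1.559 z 0.08586365855622882 F [  1.8 -10.    1.1]
clock: 20.7
eef_pos: [0.5072, 0.0836, 0.0858]
eef_rot: [-2.138, 0.177, 2.144]
force: [2.9, -14.0, 1.3]
width: 0.006
clock: 20.9
eef_pos: [0.5072, 0.0838, 0.0858]
eef_rot: [-2.138, 0.18, 2.147]
force: [4.0, -19.0, 2.2]
width: 0.004
clk 20.9 pivot in tool [ -0.5 -17.8 -97.2] (ideal -18.5,-98) push dir angle a= 1.568 z 0.08584584666429045 F [  4.  -19.    2.2]
```

The force rises firmly, so the bar is at its rest. I'll back off and check.

```bash
python3 -m pendant '[0,5,0,0,1,0,15,0,0,1,0,20,0,0,1,-40,0,0,0,1,-40,30,0,0,1,-40,40,0,0,1,-20,40,0,0,1,0,0,0,0,1]'; python3 -m pendant '[-20,40,0,0,1,0,40,0,0,1,0,0,0,0,1]'; python3 - <<'E'
from station import optics
from fit import *
p=np.loadtxt('cradle.txt');ims=[]
for n in('scene','side','wrist'):
    d=optics.get_image(n);ims.append(d['color'])
    X,m=cloud(d);C=d['color'].astype(int);u,v=[t.reshape(m.shape) for t in tocr(X.reshape(-1,3),p)];z=X[...,2]*1e3
    r=m&(C[...,0]>100)&(C[...,1]<60)&(C[...,2]<60)&(z>60)&(z<98)&(u>120)&(u<230)&(v<90)&(v>-50)
    if r.sum()>3:
        a,b=[(np.percentile(t[r],2)+np.percentile(t[r],98))/2 for t in(u,v)];print(n,'knob',r.sum(),a.round(1),b.round(1),'angle',np.arctan2(b+65.5,176-a).round(3))
    k=m&(u>192)&(u<241)&(abs(v)<50)&(z>72)&(z<92);B=np.c_[u[k],v[k],z[k]]
    from scipy.optimize import least_squares
    f=lambda q:np.hypot(B[:,0]-q[0]-q[1]*B[:,1],B[:,2]-q[2])-30
    if len(B)>20:q=least_squares(f,[213,0,55],loss='soft_l1').x;print(n,len(B),'roller x,slope,z',q.round(3),np.std(f(q)).round(2))
cv2.imwrite('pics/f.png',np.hstack([cv2.resize(ims[1][110:290,190:350],(400,450),interpolation=3),cv2.resize(ims[2][60:420,120:440],(400,450))])[:,:,::-1])
E
```

```text
clock: 21.7
eef_pos: [0.4859, -0.0578, 0.225]
eef_rot: [-2.144, 0.173, 2.127]
force: [-0.2, -0.7, 0.5]
width: 0.007
clock: 22.0
eef_pos: [0.4716, -0.1364, 0.2412]
eef_rot: [-2.136, 0.175, 2.136]
force: [0.6, -0.2, -0.3]
width: 0.003
scene knob 50 178.5 37.9 angle 1.595
scene 348 roller x,slope,z [215.834  -0.     53.808] 1.33
side knob 33 179.3 34.0 angle 1.604
side 371 roller x,slope,z [2.12257e+02 1.30000e-02 5.89970e+01] 1.53
```

View pics/f.png

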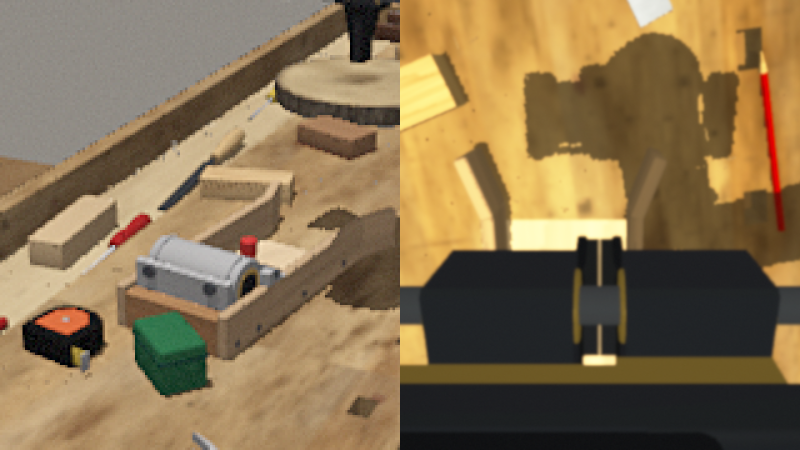

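The roller is in the seat and square. The bar is across behind it, with the knob measured at about 1.6 rad, and the bystanders have not moved. I'll hand it in.

```bash
python3 -c "
from station import r
print(r.close_job())"
```

```text
the job is handed in; nothing more can be done
None
```

The job is handed in at about 22 s on the robot's clock. The roller is in its seat against the stop and the keeper is closed behind it. `close_job()` gave no verdict.

I pushed the roller up the ramp at 30–40 mm/s with two spread fingertips until it dropped over the crest, then pressed it to the stop. The closed fingers then pushed the red knob round its arc until the keeper bar met its rest.

**Roller:** The last fit from the scene camera put it at x ≈ 215.8 mm and z ≈ 53.8 mm (target 215 and 55), with a slope of about 0 rad. The side camera read x ≈ 212.3 mm, z ≈ 59.0 mm and a slope of 0.013 rad. The side reading alone would be 4 mm high, over the 3 mm limit. That camera showed a similar offset throughout, and the rigid stop contact (about 10 N) agreed with the scene camera.

**Keeper:** The knob measured 1.595 and 1.604 rad from the two cameras, slightly past the 1.571 rad closed position, so the difference is measurement error. The finger's own angle at the rest was 1.568 rad, with a firm reaction of 19 N.

**Other checks:**
- One roller fit taken mid-run, as the fingers backed away, gave wrong heights of about 110 mm because the gripper was in view. I ignored it and checked against the picture instead.
- I checked the bystanders by eye only. The green box, tape measure and offcut looked unmoved in the final picture, and nothing came near them.

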